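# Clear the jig and start the clamp screw

## Task

Get the woodturner's clamping jig ready: first push the two loose offcuts off the jig's bed into the red bin beside it. Then close the clamp on the long dark blank lying under it: the winged knob is sitting on top of the thread, so back it counter-clockwise until it clicks down into the thread start, then turn it clockwise all the way to its stop so that the pad presses on the blank. Leave the blank and all the other things where they are.

Things in the scene. Friction and masses are not known exactly. Their poses are not given: they have to be found in the camera images.
- jig: fixed jig: wooden bed 320 mm (jig x -150 to +170) by 220 mm (y), bed top 75 mm above the table; origin on the table, z up, +x towards the clamp end. There a white C-frame 160 mm high carries the clamp screw over the bed at jig x +90, y 0; a 12 mm high fence lies behind the blank. The near half of the bed (x -150 to +60) holds only the offcuts; the knob's wings overhang it to x +25, 218 mm up.
- clamp_axis (a point): point on the vertical axis of the clamp screw, at the top of the C-frame, 160 mm above the table; its axes are those of the jig
- red_wing (a point): top face of the knob's red wing, 55 mm from the screw axis. Two wings in line, red and black, each 16 mm wide, 24 mm high, reach 65 mm from the axis; tops level, 242 mm above the table at the start, 232 clicked in, 221 closed. Their sides are free: nothing of the frame below is higher than 192 mm. Push a wing sideways with the fingers, or grip a wing from above.
- knob_hub (a point): centre of the top of the knob's round black hub (42 mm across, level with or 1 mm above the wing tops), on the screw axis
- knob (a joint): turn of the knob, rad, clockwise from above positive: 0 thread start (red wing over the yellow mark, 150 deg counter-clockwise from jig +x), stops at -0.35 and 2.3 (closed). Starts at 0.5 to 1.2 with its cross-pin on top of the thread, where it jams at about 1.6. Backed below about 0.1 the pin drops 10 mm; then clockwise follows the thread down. Takes 0.1 to 0.2 N m; stays where left.
- screw (a joint): height of the knob and clamp screw, m, growing upward: about +0.010 on top of the thread (start), 0 when clicked into the thread start, about -0.010 when the rubber pad (36 mm across) rests on the blank. Light spring and weight, about 6 N, press it down.
- blank: dark wooden blank, loose, 40 x 170 x 32 mm, long along its y, lying on the bed under the clamp pad; origin at the centre of its underside
- offcut_a: mid-brown wooden offcut, loose, 75 x 42 x 30 mm (x, y, z), lying on the near half of the bed; origin at the centre of its underside; about 60 g
- offcut_b: dark brown wooden offcut, loose, 60 x 48 x 28 mm (x, y, z), lying on the near half of the bed; origin at the centre of its underside; about 55 g
- bin: red open bin for waste, fixed, 170 (x) x 150 (y) x 62 mm high, walls 4 mm; stands with a 4 mm gap against the jig's left (+y) or right (-y) side, beside the near half of the bed, its rim 13 mm below the bed top; origin at the centre of its underside
- tray: grey open tray of finished turned spindles, fixed, same size as the bin, on the jig's other side; not for waste; origin at the centre of its underside
- tape: yellow roll of tape, 52 mm across, 24 mm high, loose, on the far left corner of the bed (jig x +140, y +75 mm); origin at the centre of its underside
- mallet: wooden hammer 260 mm long lying on the table to the right; origin under its middle
- screwdriver: orange-handled screwdriver 200 mm long lying far right on the table; origin under its middle
- glue: white glue bottle, 60 mm across, 150 mm high, standing far left; origin at the centre of its underside
- wax: wax tin, 80 mm across, 60 mm high, standing left; origin at the centre of its underside

How it is judged (in metres and radians):
On the way, in this order (a step that is already met when the one before it is completed fails the run):
1. both offcuts are in the red bin (x of offcut_a in the frame of bin between -0.085 and 0.085 m and y of offcut_a in the frame of bin between -0.075 and 0.075 m and z of each of offcut_a, offcut_b in the frame of bin below 0.06 m and x of offcut_b in the frame of bin between -0.085 and 0.085 m and y of offcut_b in the frame of bin between -0.075 and 0.075 m), for 0.2 s.
2. the knob has been backed until it clicked down into the thread start (value of joint screw below 0.003 m and value of joint knob below 0.35 rad), for 0.05 s.
3. the knob has been turned clockwise to its stop and the clamp is down (value of joint knob above 2.05 rad and value of joint screw below -0.008 m), for 0.2 s.
At the end, for the whole second after the job is handed in: Both offcuts lie at rest inside the red bin (centre of each underside within its outline, under 60 mm high); the knob is at its clockwise stop (over 2.05 of 2.3 rad) and down in its thread (screw below -8 mm), the pad pressing on the blank, whose middle is within 35 mm of the screw axis (all of step 1 and all of step 3 and contact force between screw and blank above 1.5 N and horizontal distance between blank and clamp_axis below 0.035 m and linear speed of each of offcut_a, offcut_b, blank below 0.03 m/s); the robot touches nothing.
It fails at once if the blank is shoved more than 20 mm (distance of blank from where it was at the start of the episode above 0.02 m).
It fails at once if another thing on the bench or the bed is moved more than 30 mm (distance of any of tape, mallet, screwdriver, glue, wax from where it was at the start of the episode above 0.03 m).
It also fails if it takes over 59 s, if anything falls off the work surface, if the arm or the gripper's body presses on something with over 40 N, if the wrist force passes 120 N, or if a joint passes its speed limit or range.

## Robot

A 6-joint arm with a two-finger parallel gripper is mounted at the origin on the work surface. World frame = base frame: x ahead of the robot, y to its left, z up, the work surface at z = 0. Lengths are in m, angles in degrees, forces in N, time in s.
With the tool pointing down it reaches from about 0.4 to 0.825 m from the base axis. Payload 7 kg.
Tool frame: the origin (TCP) lies on the centre line of the jaws, within the pads' length; the fingertips stand ctrl.finger_overhang ahead of it and the grasp point (between the pads) lies 3 mm ahead of it (ctrl.finger_overhang is the distance from the TCP to the fingertips, in m); z points along the fingers, y is the line along which they close (so a half turn about z gives the same grasp; the last joint's range is limited). The gripper opens to 88 mm and grips with 3 to 60 N. Pads are 19 mm wide; open, the fingers measure 130 mm over their backs; the gripper's body (78 mm by 193 mm) begins 47 mm behind the grasp point.
Start: joints at [-49.097, 20.546, 0.682, 0, -70.136, -16.507], TCP at [0.279, -0.615, 0.249] pointing down, gripper open.
Joint ranges: [-176.03, 176.03], [-82.01, 121.73], [-58.28, 71.71], [-173.87, 95.51], [-174.79, -0.11], [-173.66, 173.66]. Speed limits (degrees/s): [136.94, 136.94, 172.46, 180, 180, 180].

## Interface

Orientations are given as [roll, pitch, yaw] about the fixed x, y, z axes, in that order (R = Rz(yaw) Ry(pitch) Rx(roll)).
In Python, from plant import ctrl gives the robot as it stands.
- The arm moves only by the shell command python3 -m jog 'ROWS'. ROWS is JSON, a list of rows, each an object with "dp": the shift along the tool's x, y, z in mm, a list of three; "twist": the turn, a rotation vector about the tool's x, y, z in rad, a list of three; "grip": the closure, from 0 (fully open) to 1 (shut). In form: [{"dp": [tx, ty, tz], "twist": [rx, ry, rz], "grip": grip}, ...]. A call has 1 to 8 rows; each row shifts and turns the commanded pose from where the row before left it, along the tool's axes as they then stand; what a row does not reach is not made up. A row lasts 1/10 s, in which the tool goes at most 50 mm and 8.59 degrees, less where a joint would pass 70% of its speed; a pose out of reach is approached as far as the arm can. A call with a gripper value outside its range is refused whole. The fingers move at their own pace and stop on an object; the grip force is fixed at half the most. Time passes only in rows, so rows that do not move let the fingers close. It gives the time, the measured TCP pose, the force, the opening and the grip force at its end, in the units of the state.
- ctrl.observe(): the state, without advancing time (a new reading comes with each control period).
- ctrl.read_camera(name): name is "scene" or "side" or "wrist"; returns the picture (420x560x3 uint8, blue, green, red); there is no depth.
- ctrl.get_calibration(name): a dict with "K" (3x3 intrinsics, pixels), "dist" ([k1, k2, p1, p2, k3] as OpenCV has them; the pictures are not rectified), "view" (4x4, takes a point from world to camera coordinates); the wrist camera has in their place "mount" (4x4, takes a point from camera to tool coordinates, whose origin is the TCP and whose axes are the flange's). Camera axes: x right, y up, looking along -z (the intrinsics and any distortion apply to the point x, -y, -z); pixel columns grow to the right and rows downward; lengths in m; the calibration is good to about 2 mm. A picture is of the moment at which its call begins: read the wrist's pose just before it. get_calibration takes no time and is no camera call.
- ctrl.close_job(): hands the job in; it is judged then, once.
The state is a dict: "time_s": time; "qpos": joint angles; "qvel": joint speeds; "tau": joint torques, N m; "ee_pos": TCP position; "orientation": TCP orientation; "ft_force": force on the tool from outside, world axes, zero at the start; "wrist_torque": the same for the moment, N m; "finger_gap": opening from 0.0 (shut) to 1.0 (fully open); "gripper_force": force on a finger pad.
Only numpy, scipy, OpenCV 4.12 (cv2) and the standard library are available. Lean on these libraries where they do the work, as an engineer would, in place of code of your own. Each camera call takes 0.05 s, during which the arm holds its last target. There are 200 camera calls.

## Working session

There is one attempt and no reset: what is moved stays moved. The work goes in short steps, Python scripts to look and compute and a shell command to move; the robot and the scene stay as the last step left them, time stands still between calls to the robot, and variables do not carry over. Pictures are saved under pics/ and viewed, at most 13 in all, crops included, and the job is handed in when it is done.

```bash
mkdir -p pics; ls
python3 - <<'E'
from plant import ctrl
import cv2,numpy as np
s=ctrl.observe(); print({k:np.round(v,3).tolist() for k,v in s.items()}, ctrl.finger_overhang)
for n in ("scene","side"):
    cv2.imwrite(f"pics/{n}0.png",ctrl.read_camera(n)); c=ctrl.get_calibration(n); print(n,c)
print(ctrl.get_calibration("wrist"))
E
```

```text
pics
{'time_s': 0.0, 'qpos': [-49.097, 20.59, 0.633, -0.02, -70.136, -16.507], 'qvel': [-0.09, -0.021, -0.007, 0.121, 0.085, 0.101], 'tau': [-0.002, -58.271, 29.306, 6.997, 0.007, -0.0], 'ee_pos': [0.279, -0.614, 0.248], 'orientation': [179.907, -0.008, -155.611], 'ft_force': [-0.644, 0.52, -0.233], 'wrist_torque': [0.005, 0.001, 0.012], 'gripper_force': 0.0, 'finger_gap': 1.0} 0.022
scene {'K': array([[429.45581363,   0.        , 275.36924757],
       [  0.        , 429.45581363, 206.36479684],
       [  0.        ,   0.        ,   1.        ]]), 'dist': array([-0.09284962,  0.        ,  0.        ,  0.        ,  0.        ]), 'view': array([[-0.31739251,  0.94815334, -0.01634766,  0.18769826],
       [-0.57222751, -0.17774844,  0.80060051,  0.16846508],
       [ 0.75618627,  0.26345918,  0.59897544, -1.98119663],
       [ 0.        ,  0.        ,  0.        ,  1.        ]])}
side {'K': array([[471.6062017 ,   0.        , 281.25017626],
       [  0.        , 471.6062017 , 219.16426772],
       [  0.        ,   0.        ,   1.        ]]), 'dist': array([0.01880196, 0.        , 0.   
[... 170 characters left out ...]
[-0.51784517,  0.60365564,  0.6061652 , -1.29423113],
       [ 0.        ,  0.        ,  0.        ,  1.        ]])}
{'K': array([[301.97391524,   0.        , 282.55833404],
       [  0.        , 301.97391524, 208.25169461],
       [  0.        ,   0.        ,   1.        ]]), 'dist': array([0.0007349, 0.       , 0.       , 0.       , 0.       ]), 'mount': array([[-2.52966688e-04,  9.61060254e-01,  2.76338786e-01,
         7.39862037e-02],
       [ 9.99999788e-01,  4.09000355e-04, -5.07012978e-04,
        -2.86923267e-04],
       [-6.00292683e-04,  2.76338599e-01, -9.61060153e-01,
        -1.36853669e-01],
       [ 0.00000000e+00,  0.00000000e+00,  0.00000000e+00,
         1.00000000e+00]])}
```

View pics/scene0.png

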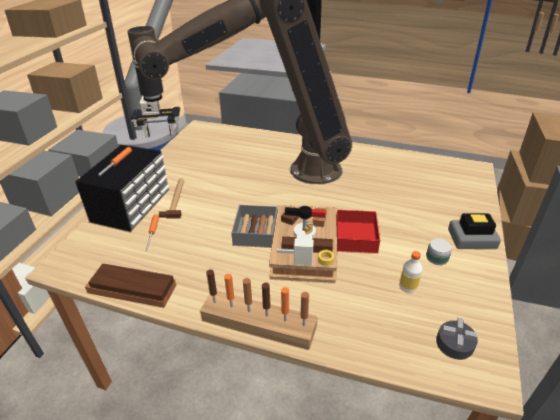

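View pics/side0.png

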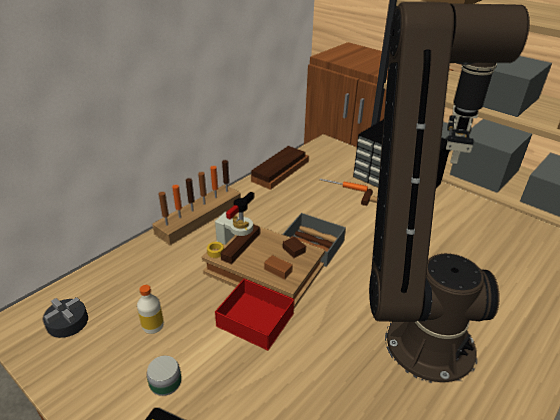

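The scene view shows the jig at about (305,240), with the bin on its left (+y) side at (357,231) and the tray on the right. The side view shows offcut a near (279,266), offcut b at (293,245) and the knob at (240,207). I'll enlarge both.

```bash
cat > h.py <<'E'
from plant import ctrl
import cv2,numpy as np
F=np.diag([1,-1,-1.])
def cam(n,s=None):
    c=ctrl.get_calibration(n)
    if n=="wrist":
        from scipy.spatial.transform import Rotation as R
        T=np.eye(4);T[:3,:3]=R.from_euler('xyz',s["orientation"],degrees=True).as_matrix();T[:3,3]=s["ee_pos"]
        V=np.linalg.inv(T@c["mount"])
    else: V=c["view"]
    return c["K"],c["dist"],F@V[:3,:3],F@V[:3,3]
def proj(c,P):
    K,d,R,t=c; return cv2.projectPoints(np.atleast_2d(np.float64(P)),cv2.Rodrigues(R)[0],t,K,d)[0][:,0]
def unproj(c,uv,z):
    K,d,R,t=c
    p=cv2.undistortPoints(np.float64(uv).reshape(-1,1,2),K,d)[:,0]
    D=np.c_[p,np.ones(len(p))]@R; C=-R.T@t
    return C+D*((np.asarray(z)-C[2])/D[:,2])[:,None]
E
python3 - <<'E'
import cv2,numpy as np
a=cv2.imread("pics/scene0.png")[185:295,225:395]; b=cv2.imread("pics/side0.png")[180:350,190:360]
a=cv2.resize(a,None,fx=4.7,fy=4.7,interpolation=cv2.INTER_CUBIC); b=cv2.resize(b,None,fx=3.5,fy=3.5,interpolation=cv2.INTER_CUBIC)
cv2.imwrite("pics/ca.png",a);cv2.imwrite("pics/cb.png",b)
E
```

```text
(no output)
```

View pics/ca.png

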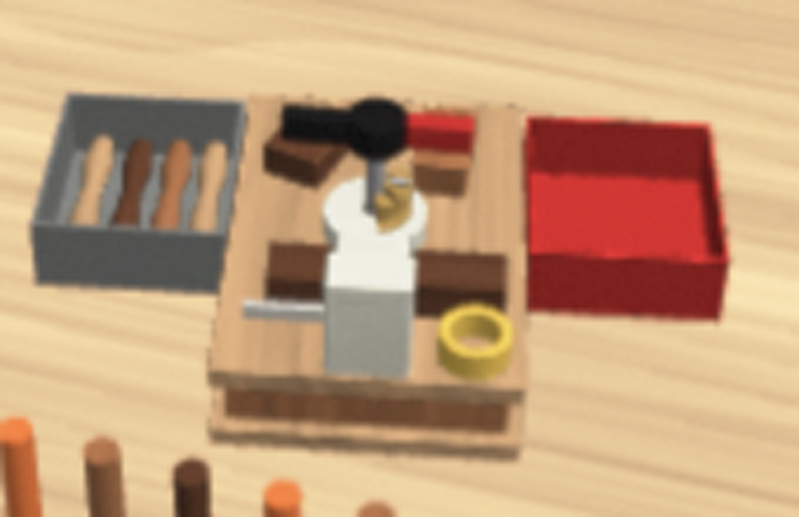

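View pics/cb.png

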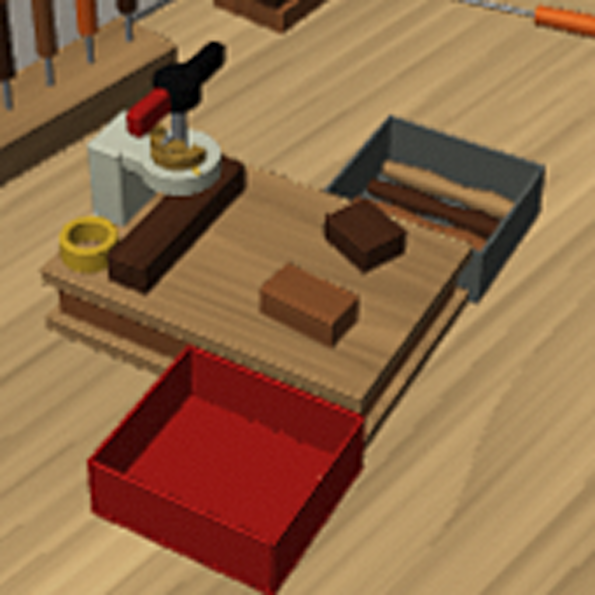

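Run:
```python
from h import *
S,D=cam("scene"),cam("side")
fs=lambda p:np.float64(p)/4.7+[225,185]
fd=lambda p:np.float64(p)/3.5+[190,180]
np.set_printoptions(precision=4,suppress=True)
js=unproj(S,fs([(522,375),(210,372),(248,97),(525,105)]),.075)[:,:2]
jd=unproj(D,fd([(42,272),(362,402),(470,248)]),.075)[:,:2]
print(js,jd)
J=np.array([[.17,.11],[.17,-.11],[-.15,-.11],[-.15,.11],[.17,.11],[-.15,.11],[-.15,-.11]])
W=np.r_[js,jd]
jm,wm=J.mean(0),W.mean(0);H=(J-jm).T@(W-wm);th=np.arctan2(H[0,1]-H[1,0],H[0,0]+H[1,1])
R=np.array([[np.cos(th),-np.sin(th)],[np.sin(th),np.cos(th)]]);o=wm-R@jm
print("jig",o,np.degrees(th),"res",W-(J@R.T+o))
tj=lambda w:(w[:,:2]-o)@R
print("a",tj(unproj(D,fd([(262,293),(290,264),(357,300),(333,325)]),.105)))
print("b",tj(unproj(D,fd([(326,226),(360,198),(405,232),(368,252)]),.103)))
print("knob side hub,red,black",tj(unproj(D,fd([(180,78),(135,115),(215,48)]),.242)))
print("knob scene",tj(unproj(S,fs([(380,112),(473,118),(283,110)]),.242)))
print("bin side rim",tj(unproj(D,fd([(192,348),(362,423),(270,545),(90,462)]),.062)))
print("axis world",R@[.09,0]+o)
```

```text
[[ 0.657   0.2296]
 [ 0.7184  0.0244]
 [ 0.41   -0.0498]
 [ 0.3539  0.167 ]] [[ 0.6597  0.2373]
 [ 0.3518  0.1673]
 [ 0.4015 -0.0419]]
jig [0.5236 0.0925] 13.202214862985818 res [[-0.0069 -0.0088]
 [ 0.0041  0.0002]
 [ 0.0073 -0.0009]
 [ 0.0015  0.0017]
 [-0.0042 -0.0011]
 [-0.0006  0.002 ]
 [-0.0011  0.007 ]]
a [[-0.0322  0.0676]
 [-0.0351  0.0243]
 [-0.1059  0.0364]
 [-0.1023  0.0727]]
b [[-0.0374 -0.0373]
 [-0.046  -0.0867]
 [-0.102  -0.0642]
 [-0.0855 -0.0244]]
knob side hub,red,black [[ 0.0864 -0.0017]
 [ 0.0907  0.061 ]
 [ 0.084  -0.0548]]
knob scene [[ 0.0903 -0.0014]
 [ 0.0925  0.0603]
 [ 0.0926 -0.0661]]
bin side rim [[ 0.0088  0.1152]
 [-0.1553  0.1214]
 [-0.1507  0.2634]
 [ 0.0123  0.2611]]
axis world [0.6112 0.113 ]
```

```bash
cat >> h.py <<'E'
from scipy.spatial.transform import Rotation as Ro
TH=13.2; O=np.array([.5236,.0925])
def j2w(x,y,z): c,s=np.cos(np.radians(TH)),np.sin(np.radians(TH)); return np.array([O[0]+c*x-s*y,O[1]+s*x+c*y,z])
def plan(x,y,z,yaw=None):
    s=ctrl.observe(); r=Ro.from_euler('xyz',s["orientation"],degrees=True)
    print("dp mm",np.round(r.inv().apply(j2w(x,y,z)-s["ee_pos"])*1000,1),"rpy",np.round(s["orientation"],1),"q",np.round(s["qpos"],1))
    if yaw is not None: print("twist",(r.inv()*Ro.from_euler('xyz',[180,0,yaw],degrees=True)).as_rotvec().round(3))
E
python3 -c "
from h import *
plan(-.067,-.112,.2,-76.8)"
```

```text
dp mm [-427.5  445.7   48.3] rpy [ 179.9   -0.  -155.6] q [-49.1  20.6   0.6  -0.  -70.1 -16.5]
twist [ 1.000e-03  1.000e-03 -1.376e+00]
```

```bash
python3 -m jog '[{"dp":[-20,20,0],"twist":[0,0,0],"grip":0.6},{"dp":[-29,30,0],"twist":[0,0,0],"grip":0.6},{"dp":[-29,30,0],"twist":[0,0,0],"grip":0.6},{"dp":[-29,30,0],"twist":[0,0,0],"grip":0.6},{"dp":[-29,30,0],"twist":[0,0,0],"grip":0.6},{"dp":[-29,30,0],"twist":[0,0,0],"grip":0.6},{"dp":[-29,30,0],"twist":[0,0,0],"grip":0.6},{"dp":[-29,30,0],"twist":[0,0,0],"grip":0.6}]'
python3 -m jog '[{"dp":[-29,30,0],"twist":[0,0,0],"grip":0.6},{"dp":[-29,30,0],"twist":[0,0,0],"grip":0.6},{"dp":[-29,30,0],"twist":[0,0,0],"grip":0.6},{"dp":[-29,30,0],"twist":[0,0,0],"grip":0.6},{"dp":[-29,30,0],"twist":[0,0,0],"grip":0.6},{"dp":[-29,30,0],"twist":[0,0,0],"grip":0.6},{"dp":[-20,20,0],"twist":[0,0,0],"grip":0.6},{"dp":[-8,10,0],"twist":[0,0,0],"grip":0.6}]'
python3 -m jog '[{"dp":[0,0,6],"twist":[0,0,-0.14],"grip":0.6},{"dp":[0,0,6],"twist":[0,0,-0.14],"grip":0.6},{"dp":[0,0,6],"twist":[0,0,-0.14],"grip":0.6},{"dp":[0,0,6],"twist":[0,0,-0.14],"grip":0.6},{"dp":[0,0,6],"twist":[0,0,-0.14],"grip":0.6},{"dp":[0,0,6],"twist":[0,0,-0.14],"grip":0.6},{"dp":[0,0,6],"twist":[0,0,-0.14],"grip":0.6},{"dp":[0,0,6],"twist":[0,0,-0.14],"grip":0.6}]'
python3 -m jog '[{"dp":[0,0,0],"twist":[0,0,-0.13],"grip":0.6},{"dp":[0,0,0],"twist":[0,0,-0.13],"grip":0.6},{"dp":[0,0,0],"twist":[0,0,0],"grip":0.6}]'
python3 - <<'E'
from h import *
plan(-.067,-.112,.103,-76.8)
s=ctrl.observe();c=cam("wrist",s); cv2.imwrite("pics/w1.png",ctrl.read_camera("wrist"));print(s["ee_pos"],s["time_s"])
for p in [(.17,.11,.075),(.17,-.11,.075),(-.15,-.11,.075),(-.15,.11,.075),(.09,0,.242)]: print(p,proj(c,j2w(*p)).round())
E
```

```text
time_s: 0.9
ee_pos: [0.3869, -0.3115, 0.2484]
orientation: [180.0, -0.0, -155.6]
ft_force: [1.1, 0.0, 1.1]
finger_gap: 0.411
gripper_force: 0.0
time_s: 1.7
ee_pos: [0.4846, -0.0364, 0.2483]
orientation: [180.0, -0.0, -155.5]
ft_force: [-0.5, 0.6, -0.2]
finger_gap: 0.4
gripper_force: 0.0
time_s: 2.5
ee_pos: [0.4836, -0.039, 0.2001]
orientation: [180.0, -0.0, -91.1]
ft_force: [-0.4, -0.0, 0.6]
finger_gap: 0.398
gripper_force: 0.0
time_s: 2.8
ee_pos: [0.4837, -0.039, 0.2003]
orientation: [180.0, -0.0, -76.5]
ft_force: [-0.7, 0.4, -0.5]
finger_gap: 0.401
gripper_force: 0.0
dp mm [-6.9 -1.9 97.3] rpy [180.   -0.  -76.5] q [ 18.7   4.8 -26.6  -0.  -58.6  -5.1]
twist [ 0.001 -0.     0.006]
[ 0.48372196 -0.03896038  0.20032823] 2.8
(0.17, 0.11, 0.075) [[ 67. 405.]]
(0.17, -0.11, 0.075) [[ 20. 215.]]
(-0.15, -0.11, 0.075) [[372. 217.]]
(-0.15, 0.11, 0.075) [[355. 406.]]
(0.09, 0, 0.242) [[-50. 540.]]
```

View pics/w1.png

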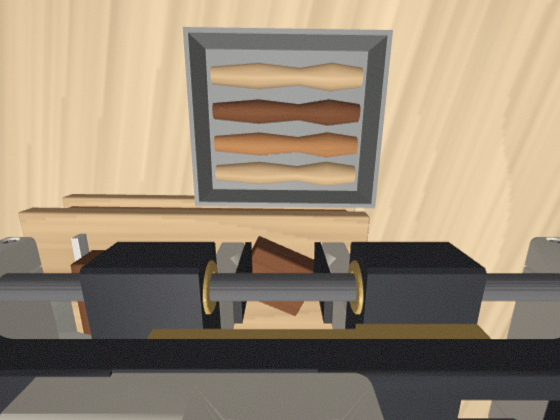

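The wrist view shows offcut b at (283,275), between the fingers, and the bed's corner at (370,213), within 4 px of where I predicted it. The jig pose holds, so I'll lower behind b and rake.

```bash
python3 -m jog '[{"dp":[0,0,20],"twist":[0,0,0],"grip":0.6},{"dp":[0,-1,25],"twist":[0,0,0],"grip":0.6},{"dp":[0,-1,25],"twist":[0,0,0.005],"grip":0.6},{"dp":[0,0,20],"twist":[0,0,0],"grip":0.6},{"dp":[0,0,8],"twist":[0,0,0],"grip":0.6},{"dp":[0,0,0],"twist":[0,0,0],"grip":0.6}]'
python3 -m jog '[{"dp":[-8,0,0],"twist":[0,0,0],"grip":0.6},{"dp":[-10,0,0],"twist":[0,0,0],"grip":0.6},{"dp":[-10,0,0],"twist":[0,0,0],"grip":0.6},{"dp":[-10,0,0],"twist":[0,0,0],"grip":0.6},{"dp":[-10,0,0],"twist":[0,0,0],"grip":0.6},{"dp":[-10,0,0],"twist":[0,0,0],"grip":0.6},{"dp":[-10,0,0],"twist":[0,0,0],"grip":0.6},{"dp":[-10,0,0],"twist":[0,0,0],"grip":0.6}]'
python3 -c "
from h import *
plan(-.067,.14,.102,-76.8)
a=ctrl.read_camera('side')[180:350,190:360]; cv2.imwrite('pics/s2.png',cv2.resize(a,None,fx=3.5,fy=3.5,interpolation=2))"
```

```text
time_s: 3.45
ee_pos: [0.4854, -0.0383, 0.1017]
orientation: [179.9, -0.0, -77.0]
ft_force: [-0.2, 0.2, 0.2]
finger_gap: 0.398
gripper_force: 0.0
time_s: 4.25
ee_pos: [0.468, 0.0388, 0.1026]
orientation: [180.0, -0.0, -76.8]
ft_force: [0.2, -1.1, 0.7]
finger_gap: 0.398
gripper_force: 0.5
dp mm [-179.6    0.6    0.6] rpy [180.   -0.  -76.8] q [ 28.8  10.1 -35.7   0.  -44.2 -15.7]
twist [ 0. -0. -0.]
```

View pics/s2.png

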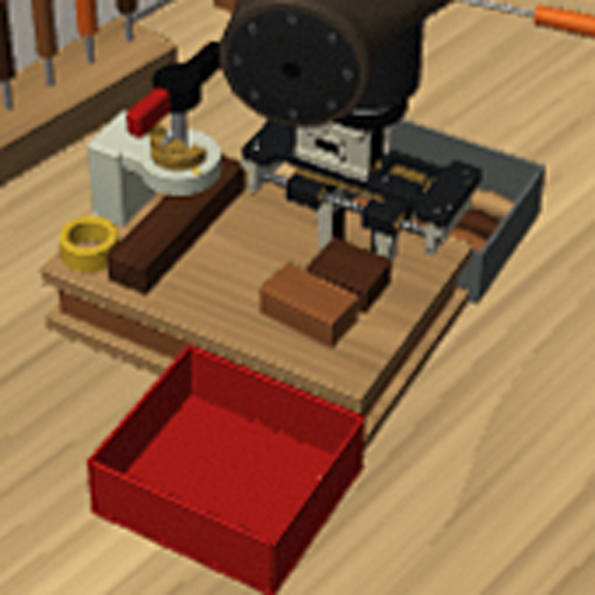

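Both offcuts are squared up and touching, about (345,270) and (310,300), with the knob untouched. I'll keep pushing.

```bash
python3 -m jog '[{"dp":[-10,0,0],"twist":[0,0,0],"grip":0.6},{"dp":[-10,0,0],"twist":[0,0,0],"grip":0.6},{"dp":[-10,0,0],"twist":[0,0,0],"grip":0.6},{"dp":[-10,0,0],"twist":[0,0,0],"grip":0.6},{"dp":[-10,0,0],"twist":[0,0,0],"grip":0.6},{"dp":[-10,0,0],"twist":[0,0,0],"grip":0.6},{"dp":[-10,0,0],"twist":[0,0,0],"grip":0.6},{"dp":[-10,0,0],"twist":[0,0,0],"grip":0.6}]'
python3 -m jog '[{"dp":[-10,0,0],"twist":[0,0,0],"grip":0.6},{"dp":[-10,0,0],"twist":[0,0,0],"grip":0.6},{"dp":[-10,0,0],"twist":[0,0,0],"grip":0.6},{"dp":[-10,0,0],"twist":[0,0,0],"grip":0.6},{"dp":[-10,0,0],"twist":[0,0,0],"grip":0.6},{"dp":[-10,0,0],"twist":[0,0,0],"grip":0.6},{"dp":[-10,0,0],"twist":[0,0,0],"grip":0.6},{"dp":[-10,0,0],"twist":[0,0,0],"grip":0.6}]'
python3 -m jog '[{"dp":[-10,0,0],"twist":[0,0,0],"grip":0.6},{"dp":[-5,0,0],"twist":[0,0,0],"grip":0.6},{"dp":[0,0,0],"twist":[0,0,0],"grip":0.6}]'
python3 -c "
from h import *
plan(-.067,.14,.25,-76.8)
a=ctrl.read_camera('side')[180:350,190:360]; cv2.imwrite('pics/s3.png',cv2.resize(a,None,fx=3.5,fy=3.5,interpolation=2))"
```

```text
time_s: 5.1
ee_pos: [0.4498, 0.1167, 0.1025]
orientation: [180.0, -0.0, -76.8]
ft_force: [0.2, -0.1, 0.1]
finger_gap: 0.402
gripper_force: 0.5
time_s: 5.9
ee_pos: [0.4316, 0.1946, 0.1026]
orientation: [180.0, 0.0, -76.8]
ft_force: [0.9, -0.1, -0.4]
finger_gap: 0.402
gripper_force: 0.0
time_s: 6.2
ee_pos: [0.4282, 0.2091, 0.1026]
orientation: [-180.0, 0.0, -76.8]
ft_force: [-1.1, -1.0, 1.0]
finger_gap: 0.401
gripper_force: 0.0
dp mm [  -4.8    0.8 -147.4] rpy [-180.     0.   -76.8] q [ 49.8  10.7 -34.9  -0.  -44.4 -36.5]
twist [-0.     0.     0.001]
```

View pics/s3.png

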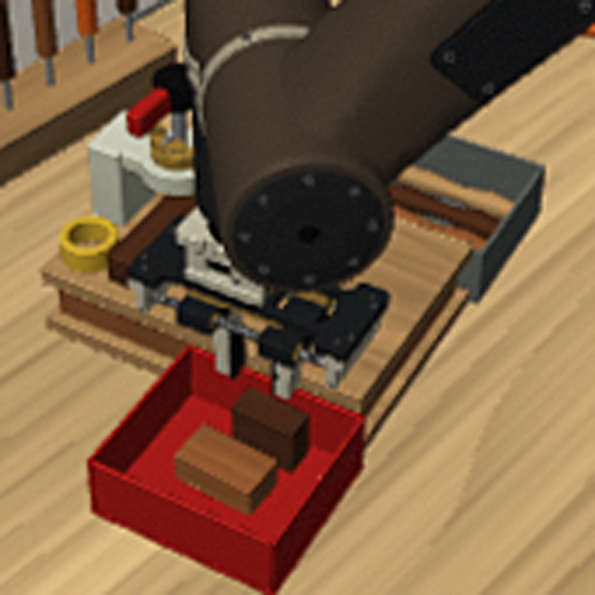

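Both offcuts are in the bin, at about (225,465) and (270,430), with b standing on its side. I'll lift and go over the knob.

```bash
python3 -m jog '[{"dp":[0,0,-20],"twist":[0,0,0],"grip":0.6},{"dp":[0,0,-35],"twist":[0,0,0],"grip":0.3},{"dp":[0,0,-35],"twist":[0,0,0],"grip":0.1},{"dp":[0,0,-35],"twist":[0,0,0],"grip":0},{"dp":[0,0,-35],"twist":[0,0,0],"grip":0},{"dp":[0,0,-28],"twist":[0,0,0],"grip":0},{"dp":[0,0,0],"twist":[0,0,0],"grip":0}]'
python3 -c "
from h import *
plan(.09,0,.292,-76.8)"
```

```text
time_s: 6.95
ee_pos: [0.4299, 0.209, 0.2948]
orientation: [-179.6, 0.2, -76.8]
ft_force: [-0.7, 0.7, -0.3]
finger_gap: 0.88
gripper_force: 0.0
dp mm [ 134.7 -154.7    3.3] rpy [-179.6    0.2  -76.8] q [ 49.6  -0.3 -19.2   0.1 -70.7 -36.5]
twist [-0.006  0.003 -0.   ]
```

```bash
python3 -m jog '[{"dp":[10,-12,0],"twist":[0,0,0],"grip":0},{"dp":[20,-23,0],"twist":[0,0,0],"grip":0},{"dp":[23,-26,0],"twist":[0,0,0],"grip":0},{"dp":[23,-26,0],"twist":[0,0,0],"grip":0},{"dp":[23,-26,0],"twist":[0,0,0],"grip":0},{"dp":[20,-23,0],"twist":[0,0,0],"grip":0},{"dp":[15,-19,0],"twist":[0,0,0],"grip":0},{"dp":[0,0,0],"twist":[0,0,0],"grip":0}]'
python3 - <<'E'
from h import *
plan(.09,0,.292,-76.8)
s=ctrl.observe();c=cam("wrist",s); cv2.imwrite("pics/w4.png",ctrl.read_camera("wrist"))
print(proj(c,np.array([j2w(.09,0,.242),j2w(.09,.055,.242),j2w(.09,-.055,.242)])).round())
E
```

```text
time_s: 7.75
ee_pos: [0.6114, 0.1113, 0.2885]
orientation: [179.9, -0.0, -77.0]
ft_force: [0.2, 0.6, -0.5]
finger_gap: 0.999
gripper_force: 0.0
dp mm [-1.7 -0.2 -3.5] rpy [179.9  -0.  -77. ] q [ 28.3  14.4  -2.8   0.  -73.  -15.3]
twist [ 0.003 -0.001 -0.003]
[[283. 243.]
 [283. 316.]
 [283. 158.]]
```

View pics/w4.png

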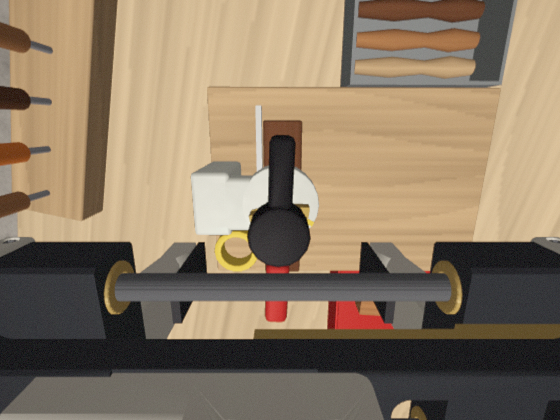

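The hub's centre is at (279,234), the red tip at (276,320) and the black tip at (283,137), so the red wing points about 88° from jig +x. I'll correct the axis position from this.

Run:
```python
from h import *
s=ctrl.observe();c=cam("wrist",s)
w=unproj(c,[(279,234),(276,320),(283,137)],[.242,.242,.242]);c_,s_=np.cos(np.radians(TH)),np.sin(np.radians(TH))
print(((w[:,:2]-O)@np.array([[c_,-s_],[s_,c_]])).round(4), w.round(4)); 
r=Ro.from_euler('xyz',s["orientation"],degrees=True); print(r.inv().apply(w[0]-s["ee_pos"])*1000)
```

```text
[[ 0.0915 -0.0053]
 [ 0.094   0.0596]
 [ 0.0887 -0.0665]] [[0.6139 0.1083 0.242 ]
 [0.6015 0.172  0.242 ]
 [0.6252 0.048  0.242 ]]
[ 4.34998974 -2.80283568 46.79958658]
```

```bash
python3 -m jog '[{"dp":[3.5,-2,0],"twist":[0,0,0],"grip":0.34},{"dp":[0,0,0],"twist":[0,0,0],"grip":0.34},{"dp":[0,0,13],"twist":[0,0,0],"grip":0.34},{"dp":[0,0,20],"twist":[0,0,0],"grip":0.34},{"dp":[0,0,20],"twist":[0,0,0],"grip":0.34},{"dp":[0,0,10],"twist":[0,0,0],"grip":0.34},{"dp":[0,0,0],"twist":[0,0,0],"grip":0.34}]'
python3 -m jog '[{"dp":[0,0,0],"twist":[0,0,-0.1],"grip":0.34},{"dp":[0,0,0],"twist":[0,0,-0.1],"grip":0.34},{"dp":[0,0,0],"twist":[0,0,-0.1],"grip":0.34},{"dp":[0,0,0],"twist":[0,0,-0.1],"grip":0.34},{"dp":[0,0,0],"twist":[0,0,-0.1],"grip":0.34},{"dp":[0,0,0],"twist":[0,0,-0.1],"grip":0.34},{"dp":[0,0,0],"twist":[0,0,-0.1],"grip":0.34},{"dp":[0,0,0],"twist":[0,0,-0.1],"grip":0.34}]'
python3 -m jog '[{"dp":[0,0,0],"twist":[0,0,-0.1],"grip":0.34},{"dp":[0,0,0],"twist":[0,0,-0.1],"grip":0.34},{"dp":[0,0,0],"twist":[0,0,-0.1],"grip":0.34},{"dp":[0,0,0],"twist":[0,0,-0.1],"grip":0.34},{"dp":[0,0,0],"twist":[0,0,-0.1],"grip":0.34},{"dp":[0,0,0],"twist":[0,0,-0.1],"grip":0.34},{"dp":[0,0,0],"twist":[0,0,-0.1],"grip":0.34},{"dp":[0,0,0],"twist":[0,0,0],"grip":0.34}]'
python3 -c "
from h import *
plan(.09,-.003,.225);s=ctrl.observe();print(s['ft_force'],s['wrist_torque'])"
```

```text
time_s: 8.5
ee_pos: [0.6114, 0.1102, 0.2257]
orientation: [179.8, -0.0, -76.8]
ft_force: [-1.0, -0.5, 0.8]
finger_gap: 0.661
gripper_force: 0.0
time_s: 9.3
ee_pos: [0.613, 0.1106, 0.2288]
orientation: [-179.9, -0.1, -30.7]
ft_force: [1.0, -0.8, -0.6]
finger_gap: 0.661
gripper_force: 0.0
time_s: 10.1
ee_pos: [0.6135, 0.1106, 0.2288]
orientation: [-180.0, -0.1, 9.2]
ft_force: [1.0, 0.3, 0.9]
finger_gap: 0.659
gripper_force: 0.6
dp mm [-1.6  0.2  3.8] rpy [-1.8e+02 -1.0e-01  9.2e+00] q [ 28.2  16.4  -8.    0.  -65.5  71.1]
[1.02792619 0.25777544 0.90506652] [-0.03485032 -0.3602441  -0.02187865]
```

```bash
python3 -m jog '[{"dp":[0,0,1],"twist":[0,0,-0.1],"grip":0.34},{"dp":[0,0,1],"twist":[0,0,-0.1],"grip":0.34},{"dp":[0,0,1],"twist":[0,0,-0.1],"grip":0.34},{"dp":[0,0,0],"twist":[0,0,-0.1],"grip":0.34},{"dp":[0,0,0],"twist":[0,0,-0.1],"grip":0.34},{"dp":[0,0,0],"twist":[0,0,-0.1],"grip":0.34},{"dp":[0,0,0],"twist":[0,0,-0.05],"grip":0.34},{"dp":[0,0,0],"twist":[0,0,0],"grip":0.34}]'
python3 - <<'E'
from h import *
plan(.09,-.003,.225);s=ctrl.observe();print(s['wrist_torque'])
a=ctrl.read_camera('side')[180:260,190:290]; a=cv2.resize(a,None,fx=4,fy=4,interpolation=2)
b=ctrl.read_camera('scene')[190:250,270:350];b=cv2.resize(b,None,fx=4,fy=4,interpolation=2)
w=ctrl.read_camera('wrist')[150:390,140:440]
o=np.zeros((570,730,3),np.uint8);o[:320,:400]=a;o[:240,405:725]=b;o[325:565,:300]=w
cv2.imwrite('pics/k5.png',o)
E
```

```text
time_s: 10.9
ee_pos: [0.6127, 0.1106, 0.2254]
orientation: [180.0, -0.1, 46.3]
ft_force: [0.8, 1.3, 0.8]
finger_gap: 0.664
gripper_force: 0.4
dp mm [-0.9 -0.2  0.4] rpy [ 1.80e+02 -1.00e-01  4.63e+01] q [ 28.2  16.5  -8.3  -0.  -65.2 108.1]
[ 0.19384117  0.05843052 -0.04831464]
```

View pics/k5.png

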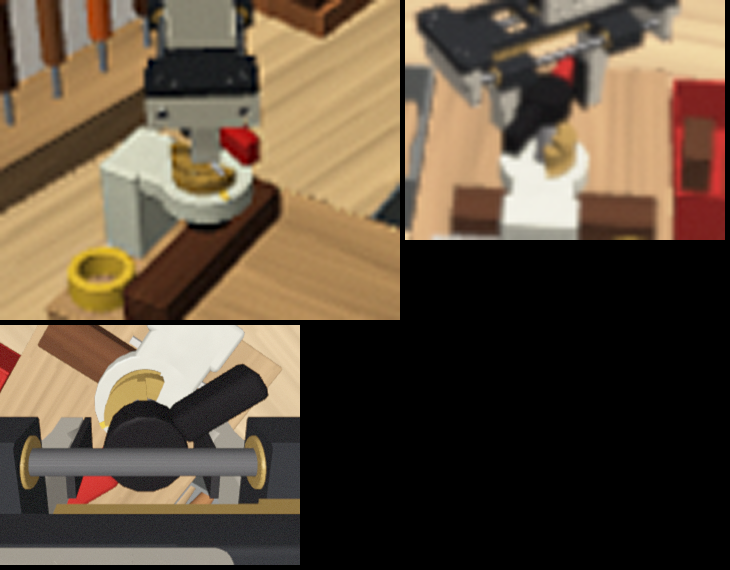

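Run:
```python
from h import *
s=ctrl.observe();c=cam("wrist",s)
K,d,R,t=c
for z in (.242,.232):
    P=unproj(c,[(287,264)],[z])[0]
    print(z,P[:2].round(4))
    a=np.linspace(0,6.28,100);q=proj(c,np.c_[P[0]+.021*np.cos(a),P[1]+.021*np.sin(a),0*a+z]);print(np.ptp(q,0))
    for b in (140,145,150,155,160):
        th=np.radians(b+13.2+180); print(b,(proj(c,[P[0]+.065*np.cos(th),P[1]+.065*np.sin(th),z])-[140,-175]).round())
```

```text
0.242 [0.6246 0.1197]
[96.52709182 88.07930508]
140 [[296. 398.]]
145 [[293. 385.]]
150 [[289. 373.]]
155 [[284. 361.]]
160 [[277. 350.]]
0.232 [0.6213 0.1161]
[89.08147364 81.2752939 ]
140 [[284. 401.]]
145 [[281. 390.]]
150 [[277. 379.]]
155 [[272. 368.]]
160 [[266. 357.]]
```

Run:
```python
from h import *
c=cam("side")
for zt in (.242,.232):
  for b in (145,150,155):
    th=np.radians(b+13.2);e=np.array([np.cos(th),np.sin(th)]);n=np.array([-e[1],e[0]]);A=np.array([.613,.109])
    P=[np.r_[A+e*r+n*w,z] for r in(.065,) for w in(-.008,.008) for z in(zt,zt-.024)]
    q=(proj(c,P)-[190,180])*4; print(zt,b,q.round().tolist())
```

```text
0.242 145 [[228.0, 136.0], [229.0, 162.0], [248.0, 130.0], [249.0, 157.0]]
0.242 150 [[235.0, 134.0], [236.0, 161.0], [255.0, 127.0], [255.0, 154.0]]
0.242 155 [[243.0, 132.0], [243.0, 158.0], [261.0, 124.0], [262.0, 151.0]]
0.232 145 [[228.0, 147.0], [229.0, 173.0], [249.0, 141.0], [249.0, 167.0]]
0.232 150 [[236.0, 145.0], [236.0, 171.0], [255.0, 138.0], [256.0, 165.0]]
0.232 155 [[243.0, 143.0], [244.0, 169.0], [261.0, 135.0], [262.0, 162.0]]
```

Run:
```python
import cv2,numpy as np
a=cv2.imread('pics/k5.png')[:320,:400].astype(int); m=(a[...,2]>110)&(a[...,1]<50)&(a[...,0]<60)
y,x=np.nonzero(m);k=(x>200)&(y<180);print(x[k].min(),x[k].max(),y[k].min(),y[k].max(),k.sum())
```

```text
220 257 127 163 789
```

The red tip in the side view still sits at the undropped height. The knob is at about 0, so I'll back it a little more.

```bash
python3 -m jog '[{"dp":[0,0,0],"twist":[0,0,-0.08],"grip":0.34},{"dp":[0,0,0],"twist":[0,0,-0.08],"grip":0.34},{"dp":[0,0,0],"twist":[0,0,0],"grip":0.34},{"dp":[0,0,0],"twist":[0,0,0],"grip":0.34}]'
cat > red.py <<'E'
from h import *
s=ctrl.observe();print(s['wrist_torque'].round(3) if hasattr(s['wrist_torque'],'round') else s['wrist_torque'],s['ft_force'],s['orientation'][2])
a=ctrl.read_camera('side')[180:260,190:290]; a=cv2.resize(a,None,fx=4,fy=4,interpolation=2).astype(int)
m=(a[...,2]>110)&(a[...,1]<50)&(a[...,0]<60);y,x=np.nonzero(m);k=(y<200);print("red box",x[k].min(),x[k].max(),y[k].min(),y[k].max(),k.sum())
E
python3 red.py
```

```text
time_s: 11.45
ee_pos: [0.6124, 0.1102, 0.2245]
orientation: [-180.0, 0.0, 55.3]
ft_force: [-0.0, 0.2, -1.0]
finger_gap: 0.66
gripper_force: 0.2
[-0.017  0.103 -0.04 ] [-0.0162167   0.16226581 -1.00085869] 55.34353842149639
red box 103 267 2 159 828
```

Run:
```python
from h import *
c=cam("side")
def ex(a):
    a=cv2.resize(a[180:260,190:290],None,fx=4,fy=4,interpolation=2).astype(int)
    m=((a[...,2]>110)&(a[...,1]<50)&(a[...,0]<60)).astype(np.uint8);n,l,st,ce=cv2.connectedComponentsWithStats(m);print([st[i].tolist() for i in range(1,n) if st[i,4]>150])
ex(cv2.imread('pics/side0.png'));img=ctrl.read_camera('side');ex(img)
for b,zt in ((88,.242),(155,.242),(155,.232),(160,.242),(160,.232),(165,.232)):
    th=np.radians(b+13.2);e=np.array([np.cos(th),np.sin(th)]);n=np.array([-e[1],e[0]]);A=np.array([.613,.109])
    P=[np.r_[A+e*r+n*w,z] for r in(.025,.065) for w in(-.008,.008) for z in(zt,zt-.024)]
    q=(proj(c,P)-[190,180])*4; print(b,zt,q.min(0).round(),q.max(0).round())
i=ctrl.read_camera('wrist'); o=np.zeros((560,800,3),np.uint8); o[:420,:560]=i; o[240:560,400:800]=cv2.resize(img[180:260,190:290],None,fx=4,fy=4,interpolation=2); cv2.imwrite('pics/k6.png',o)
```

```text
[[145, 102, 46, 47, 806]]
[[231, 125, 37, 35, 770]]
88 0.242 [143.  99.] [194. 160.]
155 0.242 [212.  98.] [262. 158.]
155 0.232 [212. 109.] [262. 169.]
160 0.242 [215.  96.] [267. 156.]
160 0.232 [215. 108.] [267. 167.]
165 0.232 [218. 106.] [273. 164.]
```

View pics/k6.png

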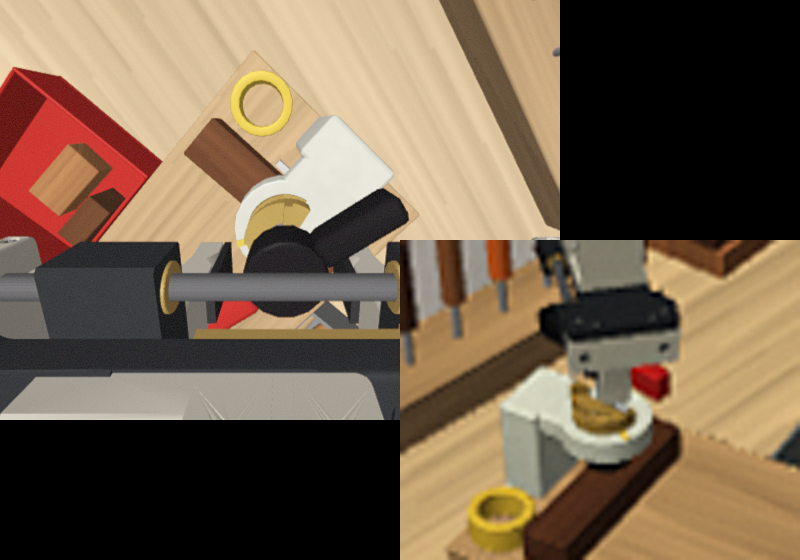

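The hub measures 83 px across, and 89 px is predicted for clicked in against 97 px for on top. The red tip, corrected for the bias seen in the starting picture, agrees. The knob has clicked in at about −0.15 rad, so I'll turn it clockwise.

```bash
python3 -m jog '[{"dp":[0,0,0],"twist":[0,0,0.1],"grip":0.34},{"dp":[0,0,0],"twist":[0,0,0.12],"grip":0.34},{"dp":[0,0,0],"twist":[0,0,0.12],"grip":0.34},{"dp":[0,0,0],"twist":[0,0,0.12],"grip":0.34},{"dp":[0,0,0],"twist":[0,0,0.12],"grip":0.34},{"dp":[0,0,0],"twist":[0,0,0.12],"grip":0.34},{"dp":[0,0,0],"twist":[0,0,0.12],"grip":0.34},{"dp":[0,0,0],"twist":[0,0,0.12],"grip":0.34}]'
python3 -m jog '[{"dp":[0,0,0],"twist":[0,0,0.12],"grip":0.34},{"dp":[0,0,0],"twist":[0,0,0.12],"grip":0.34},{"dp":[0,0,0],"twist":[0,0,0.12],"grip":0.34},{"dp":[0,0,0],"twist":[0,0,0.12],"grip":0.34},{"dp":[0,0,0],"twist":[0,0,0.12],"grip":0.34},{"dp":[0,0,0],"twist":[0,0,0.12],"grip":0.34},{"dp":[0,0,0],"twist":[0,0,0.12],"grip":0.34},{"dp":[0,0,0],"twist":[0,0,0.12],"grip":0.34}]'
python3 -m jog '[{"dp":[0,0,0],"twist":[0,0,0.1],"grip":0.34},{"dp":[0,0,0],"twist":[0,0,0.1],"grip":0.34},{"dp":[0,0,0],"twist":[0,0,0.1],"grip":0.34},{"dp":[0,0,0],"twist":[0,0,0.1],"grip":0.34},{"dp":[0,0,0],"twist":[0,0,0.1],"grip":0.34},{"dp":[0,0,0],"twist":[0,0,0.1],"grip":0.34},{"dp":[0,0,0],"twist":[0,0,0.1],"grip":0.34},{"dp":[0,0,0],"twist":[0,0,0.1],"grip":0.34}]'
python3 -c "
from h import *
plan(.09,-.003,.225);s=ctrl.observe();print(s['wrist_torque'])"
```

```text
time_s: 12.4
ee_pos: [0.6125, 0.1101, 0.2244]
orientation: [180.0, 0.0, 1.3]
ft_force: [0.7, -0.1, -0.2]
finger_gap: 0.661
gripper_force: 0.0
time_s: 13.2
ee_pos: [0.6124, 0.1101, 0.2244]
orientation: [180.0, 0.0, -53.7]
ft_force: [0.4, -0.5, -1.1]
finger_gap: 0.657
gripper_force: 0.0
time_s: 14.0
ee_pos: [0.6127, 0.1114, 0.2243]
orientation: [-180.0, 0.1, -99.4]
ft_force: [1.2, 4.5, -1.9]
finger_gap: 0.663
gripper_force: 2.0
dp mm [ 1.4  0.6 -0.7] rpy [-1.80e+02  1.00e-01 -9.94e+01] q [ 28.2  16.6  -8.3  -0.1 -65.1 -37.6]
[ 1.60297634 -0.30983555  0.10919203]
```

```bash
python3 -m jog '[{"dp":[0,0,0],"twist":[0,0,0.1],"grip":0.34},{"dp":[0,0,0],"twist":[0,0,0.1],"grip":0.34},{"dp":[0,0,0],"twist":[0,0,0.1],"grip":0.34},{"dp":[0,0,0],"twist":[0,0,0.1],"grip":0.34},{"dp":[0,0,0],"twist":[0,0,0.1],"grip":0.34},{"dp":[0,0,0],"twist":[0,0,0.1],"grip":0.34},{"dp":[0,0,0],"twist":[0,0,0.1],"grip":0.34},{"dp":[0,0,0],"twist":[0,0,0.1],"grip":0.34}]'
python3 -m jog '[{"dp":[0,0,0],"twist":[0,0,0.1],"grip":0.34},{"dp":[0,0,0],"twist":[0,0,0.1],"grip":0.34},{"dp":[0,0,0],"twist":[0,0,0.1],"grip":0.34},{"dp":[0,0,0],"twist":[0,0,0.1],"grip":0.34},{"dp":[0,0,0],"twist":[0,0,0],"grip":0.34}]'
python3 - <<'E'
from h import *
s=ctrl.observe();plan(.09,-.003,.225);print(s['wrist_torque'])
i=ctrl.read_camera('wrist'); img=ctrl.read_camera('side');o=np.zeros((560,800,3),np.uint8); o[:420,:560]=i; o[240:560,400:800]=cv2.resize(img[180:260,190:290],None,fx=4,fy=4,interpolation=2); cv2.imwrite('pics/k7.png',o)
E
```

```text
time_s: 14.8
ee_pos: [0.6133, 0.1106, 0.2242]
orientation: [-180.0, 0.1, -145.3]
ft_force: [4.1, 0.7, -3.0]
finger_gap: 0.659
gripper_force: 2.0
time_s: 15.3
ee_pos: [0.6128, 0.1101, 0.2243]
orientation: [-180.0, -0.0, -168.1]
ft_force: [0.3, 0.8, -0.1]
finger_gap: 0.661
gripper_force: 0.7
dp mm [ 0.8  0.2 -0.7] rpy [-180.    -0.  -168.1] q [  28.1   16.6   -8.3    0.   -65.1 -106.2]
[ 0.05502795 -0.49125953  0.01120887]
```

View pics/k7.png

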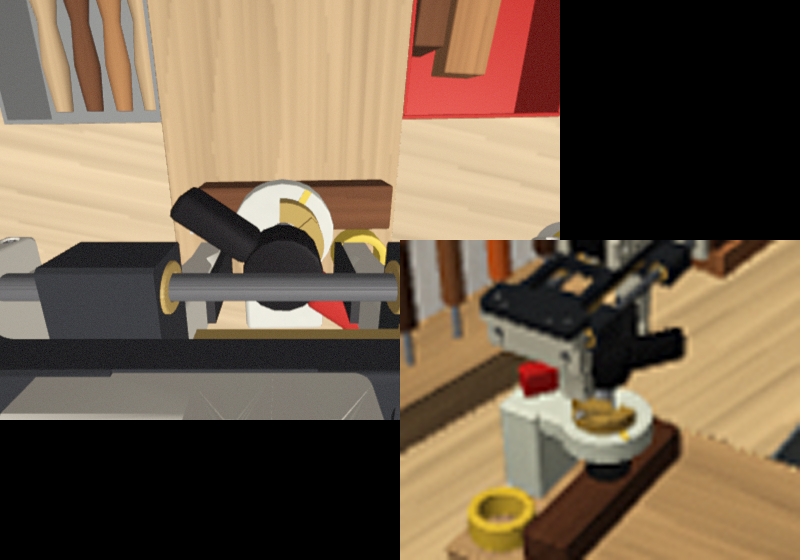

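The black tip is at (188,203) and the hub at (284,265), so the knob is at about 1.64 rad and has sunk. About 0.65 rad is left to its stop.

```bash
python3 -m jog '[{"dp":[0,0,0],"twist":[0,0,0.1],"grip":0.34},{"dp":[0,0,0],"twist":[0,0,0.1],"grip":0.34},{"dp":[0,0,0],"twist":[0,0,0.1],"grip":0.34},{"dp":[0,0,0],"twist":[0,0,0.1],"grip":0.34},{"dp":[0,0,0],"twist":[0,0,0.1],"grip":0.34}]'
for i in 1; do python3 -m jog '[{"dp":[0,0,0],"twist":[0,0,0.05],"grip":0.34}]'; python3 -c "
from h import *
s=ctrl.observe();print(s['wrist_torque'],s['qpos'][5])"; done
python3 -m jog '[{"dp":[0,0,0],"twist":[0,0,0.05],"grip":0.34}]'; python3 -c "
from h import *
s=ctrl.observe();print(s['wrist_torque'],s['qpos'][5])"
```

```text
time_s: 15.9
ee_pos: [0.6131, 0.1102, 0.2247]
orientation: [180.0, 0.1, 163.3]
ft_force: [3.7, -0.7, -0.8]
finger_gap: 0.661
gripper_force: 1.6
time_s: 16.0
ee_pos: [0.613, 0.1101, 0.2247]
orientation: [180.0, 0.0, 160.5]
ft_force: [2.8, -0.6, -1.4]
finger_gap: 0.66
gripper_force: 1.2
[-0.32236358 -1.1660508   0.11196429] -137.66893705676063
time_s: 16.1
ee_pos: [0.613, 0.1101, 0.2248]
orientation: [180.0, 0.0, 157.7]
ft_force: [4.0, 0.1, -0.5]
finger_gap: 0.661
gripper_force: 1.3
[-0.40976333 -1.15871103  0.07953593] -140.44027112787285
```

```bash
python3 -m jog '[{"dp":[0,0,0],"twist":[0,0,0.04],"grip":0.34}]'; python3 -c "
from h import *
s=ctrl.observe();print(s['wrist_torque'],s['qpos'][5])"
python3 -m jog '[{"dp":[0,0,0],"twist":[0,0,0.03],"grip":0.34},{"dp":[0,0,0],"twist":[0,0,0],"grip":0.34}]'
python3 - <<'E'
from h import *
s=ctrl.observe();print(s['wrist_torque'],s['qpos'][5])
i=ctrl.read_camera('wrist'); img=ctrl.read_camera('side');o=np.zeros((560,800,3),np.uint8); o[:420,:560]=i; o[240:560,400:800]=cv2.resize(img[180:260,190:290],None,fx=4,fy=4,interpolation=2); cv2.imwrite('pics/k8.png',o)
c=cam("wrist",s);A=np.array([.613,.109])
for z in(.221,):
  for k in (1.9,2.05,2.2,2.3):
    th=np.radians(150+13.2+180)-k; print(k,proj(c,[[*A,z],[A[0]+.065*np.cos(th),A[1]+.065*np.sin(th),z]]).round().tolist())
E
```

```text
time_s: 16.2
ee_pos: [0.613, 0.1101, 0.2248]
orientation: [180.0, 0.1, 155.4]
ft_force: [3.1, -0.9, -1.2]
finger_gap: 0.659
gripper_force: 1.2
[-0.43163182 -1.11945567  0.07335462] -142.72219009476052
time_s: 16.4
ee_pos: [0.6131, 0.11, 0.2248]
orientation: [180.0, 0.1, 153.7]
ft_force: [4.2, -1.6, -1.7]
finger_gap: 0.658
gripper_force: 4.0
[-0.85408105 -1.70447996  0.25765753] -144.4098017000351
1.9 [[280.0, 271.0], [153.0, 253.0]]
2.05 [[280.0, 271.0], [156.0, 235.0]]
2.2 [[280.0, 271.0], [161.0, 218.0]]
2.3 [[280.0, 271.0], [167.0, 207.0]]
```

View pics/k8.png

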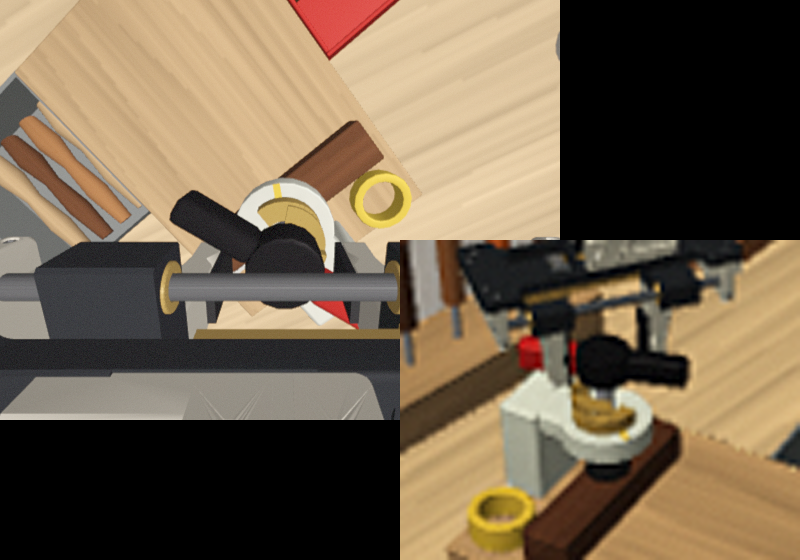

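The knob is at about 2.3 by geometry. The torque and finger force have jumped, and the pad is down at (608,468). I'll give it one more nudge to confirm, then back off and lift.

```bash
python3 -m jog '[{"dp":[0,0,0],"twist":[0,0,0.04],"grip":0.34},{"dp":[0,0,0],"twist":[0,0,0],"grip":0.34}]'; python3 -c "
from h import *
s=ctrl.observe();print(s['wrist_torque'],s['qpos'][5])"
python3 -m jog '[{"dp":[0,0,0],"twist":[0,0,-0.1],"grip":0.34},{"dp":[0,0,0],"twist":[0,0,-0.12],"grip":0.34},{"dp":[0,0,0],"twist":[0,0,-0.1],"grip":0.34},{"dp":[0,0,-15],"twist":[0,0,0],"grip":0.34},{"dp":[0,0,-30],"twist":[0,0,0],"grip":0.34},{"dp":[0,0,-30],"twist":[0,0,0],"grip":0.34},{"dp":[0,0,-20],"twist":[0,0,0],"grip":0.34},{"dp":[0,0,0],"twist":[0,0,0],"grip":0.34}]'
python3 - <<'E'
from h import *
s=ctrl.observe();i=ctrl.read_camera('wrist');img=ctrl.read_camera('side')
o=np.zeros((600,800,3),np.uint8); o[:420,:560]=i; o[260:600,460:800]=cv2.resize(img[180:350,190:360],None,fx=2,fy=2,interpolation=2); cv2.imwrite('pics/k9.png',o)
c=cam("wrist",s);A=np.array([.613,.109])
for z in (.221,.232):
  for k in (1.9,2.1,2.3):
    th=np.radians(150+13.2+180)-k; print(z,k,proj(c,[[*A,z],[A[0]+.065*np.cos(th),A[1]+.065*np.sin(th),z],[A[0]-.065*np.cos(th),A[1]-.065*np.sin(th),z]]).round().tolist())
  a=np.linspace(0,6.28,100);print(np.ptp(proj(c,np.c_[A[0]+.021*np.cos(a),A[1]+.021*np.sin(a),0*a+z]),0))
E
```

```text
time_s: 16.7
ee_pos: [0.6132, 0.11, 0.2249]
orientation: [-180.0, 0.1, 151.6]
ft_force: [5.0, -4.0, -2.1]
finger_gap: 0.663
gripper_force: 27.0
[-1.08319019 -1.94516662  1.83690535] -146.5898240623058
time_s: 17.5
ee_pos: [0.6132, 0.1106, 0.3231]
orientation: [179.9, 0.2, 169.8]
ft_force: [0.9, -0.0, 0.3]
finger_gap: 0.665
gripper_force: 0.0
0.221 1.9 [[280.0, 214.0], [207.0, 181.0], [349.0, 245.0]]
0.221 2.1 [[280.0, 214.0], [214.0, 167.0], [340.0, 257.0]]
0.221 2.3 [[280.0, 214.0], [225.0, 155.0], [330.0, 267.0]]
[50.74705468 48.46257039]
0.232 1.9 [[280.0, 218.0], [203.0, 184.0], [352.0, 251.0]]
0.232 2.1 [[280.0, 218.0], [211.0, 169.0], [343.0, 263.0]]
0.232 2.3 [[280.0, 218.0], [222.0, 156.0], [332.0, 273.0]]
[52.98677355 50.40033941]
```

View pics/k9.png

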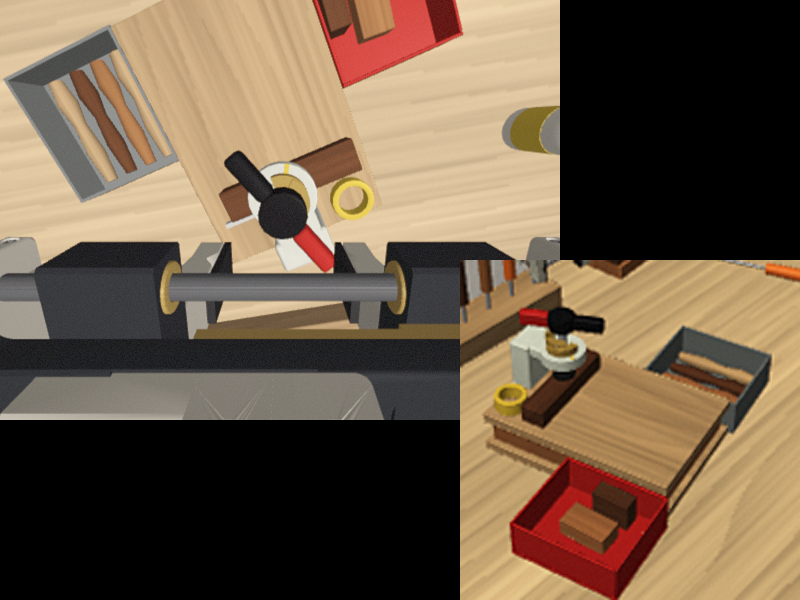

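The black tip is at (231,157) and the red tip at (329,266), which match 2.25–2.3 rad. The torque jumped to 1.8 N m at the stop, both offcuts are in the bin, and the blank, tape and tray look unmoved. I'll hand in.

```bash
python3 -c "
from plant import ctrl
print(ctrl.close_job())"
```

```text
the job is handed in; nothing more can be done
None
```

Job handed in after about 18 s of robot time, with no verdict returned: the camera shows both offcuts in the red bin and the knob at about 2.3 rad, its torque rising sharply there as at the stop; I read the click-in from the images and did not measure the pad's force on the blank.

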